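Hold a blank home in the drill jig

ROBOT

A 6-joint arm with a two-finger parallel gripper is mounted at the origin on the work surface. World frame = base frame: x ahead of the robot, y to its left, z up, the work surface at z = 0. Lengths are in m, angles in rad, forces in N, time in s.
With the tool pointing down it reaches from about 0.3 to 0.775 m from the base axis. Payload 14.6 kg.
Tool frame: the origin (TCP) lies on the centre line of the jaws, within the pads' length; the fingertips stand ctrl.tcp_to_tips ahead of it and the grasp point (between the pads) lies 2 mm behind it (ctrl.tcp_to_tips is the distance from the TCP to the fingertips, in m); z points along the fingers, y is the line along which they close (so a half turn about z gives the same grasp; the last joint's range is limited). The gripper opens to 94 mm and grips with 3 to 60 N. Pads are 16 mm wide; open, the fingers measure 119 mm over their backs; the gripper's body (75 mm by 177 mm) begins 78 mm behind the grasp point.
Start: joints at [-1.204, 0.3, 1.521, -0, 1.321, -0.067], TCP at [0.231, -0.499, 0.222] pointing down, gripper open.
Joint ranges: [-3.03, 3.03], [-0.79, 2.21], [0.23, 2.52], [-1.04, 4.18], [0, 3.07], [-2.55, 2.55]. Speed limits (rad/s): [2.22, 2.22, 2.57, 3.14, 3.14, 3.14].

INTERFACE

Orientations are given as [roll, pitch, yaw] about the fixed x, y, z axes, in that order (R = Rz(yaw) Ry(pitch) Rx(roll)).
In Python, from station import telemetry, viewer, hand_in, ctrl gives the robot as it stands.
- The arm moves only by the tool step_arm, never from a script. Its argument "plan" is a list of rows, each an object of numbers: "dx", "dy", "dz": the shift along the tool's x, y, z scaled (see below); "rx", "ry", "rz": the turn, a rotation vector about the tool's x, y, z scaled (see below); "claw": the closure, from 0 (fully open) to 1 (shut). In form: [{"dx": .., "dy": .., "dz": .., "rx": .., "ry": .., "rz": .., "claw": ..}, ...]. A call has 1 to 10 rows; each row shifts and turns the commanded pose from where the row before left it, along the tool's axes as they then stand; what a row does not reach is not made up. The controller multiplies each number of a shift by 0.1 m and each number of a turn by 90 degrees. A row lasts 1/10 s, in which the tool goes at most 50 mm and 8.59 degrees, less where a joint would pass 70% of its speed; a pose out of reach is approached as far as the arm can. A call with a number of a shift or a turn outside -1 to 1 is refused whole. A call with a gripper value outside its range is refused whole. The fingers move at their own pace and stop on an object; "grip_force" is the grip in N (left out, the last holds). Time passes only in rows, so rows that do not move let the fingers close. It gives the time, the measured TCP pose, the force, the opening and the grip force at its end, in the units of the state.
- telemetry.get_obs(): the state, without advancing time (a new reading comes with each control period).
- viewer.camera(name): name is "scene" or "top"; returns a dict with "img" (384x512x3 uint8, red, green, blue), "z_map" (384x512 float32, m along the optical axis (not along the pixel's ray), 0 where there is no reading), "fx", "fy", "cx", "cy" (pixels), "dist" ([k1, k2, p1, p2, k3] as OpenCV has them; the pictures are not rectified), "R" (3x3) and "t" (3): a world point X has camera coordinates R X + t. Camera axes: x right, y down, z forward; pixel columns grow to the right and rows downward; lengths in m; the calibration is good to about 2 mm. A picture is of the moment at which its call begins.
- hand_in(): hands the job in; it is judged then, once.
Trained networks look in a picture, given as the dict that the camera call returned (one of the last four; its "shot" number tells which), for a name from the list of things; names that differ only in an ending like _2 or _b are one class to them, and where a whole thing is asked for, a point or a joint stands for the part that bears it (a point fixed in the world has none). Each returns a list of dicts, best first, with "score" (0 to 1); they miss things now and then, are a little off and sometimes report something else, mostly with a low value. They report only what shows in the picture. A call takes as long as a camera call. They do not tell look-alikes from the thing itself.
- viewer.recognise(target, picture): "rect" ([left, top, right, bottom] in pixels, round what is visible of it).
The state is a dict: "time_s": time; "qpos": joint angles; "joint_vel": joint speeds; "tau": joint torques, N m; "ee_pos": TCP position; "eef_rot": TCP orientation; "force": force on the tool from outside, world axes, zero at the start; "moment": the same for the moment, N m; "grip_width": finger opening in m; "grip_force": force on a finger pad.
Only numpy, scipy, OpenCV 4.12 (cv2) and the standard library are available. Lean on these libraries where they do the work, as an engineer would, in place of code of your own. Each camera call takes 0.05 s, during which the arm holds its last target. There are 200 camera calls.

TASK

Get the drill jig ready for the next hole: first turn the depth dial so that its white pointer stands at the red mark on the scale. Then pick up the black blank, lay it flat in the jig's channel with its bare-metal nose towards the brass sprung plunger, and push it along the channel against the plunger until the nose is fully home, square and firm on the red hard stop. Finish while still gripping or pushing the blank there (the plunger throws it out if you let go), and leave the screw tin, the glue bottle and the cordless drill where they are.

Things in the scene. Friction and masses are not known exactly. Their poses are not given: they have to be found in the camera images.
- jig: grey jig plate fixed to the bench, 260 (x) x 230 (y) x 12 mm; origin at the centre of its underside; place and yaw vary. x is the push direction (channel's open end towards stop and plunger), z up. The channel runs along x at y = -55 mm from x = -95 to +55. The dial stands at x = -30, y = +60. Behind the stop a blue plunger housing, 56 mm high over the bench, x = 83 to 123
- channel (a point): point on the channel's centre line on its bed, 12 mm above the bench, 110 mm before the stop face; axes as the jig. The bed lies between two steel guide strips 9 mm high, 12 mm thick, 46 mm apart (the blank has 3 mm free each side). A blank laid with its origin here or up to 20 mm further along x touches only the bed and guides, not the plunger
- stop: red hard stop fixed to the jig: two posts, each 18 (x) x 14 (y) x 44 mm high, their centres 33 mm apart across the channel, with the plunger between them. Origin on the channel centre line at bed height, in the plane of the faces that the nose meets
- stop_face (a point): point in the plane of the stop faces, on the channel centre line, 22 mm above the bed (34 mm above the bench). Axes as the jig: x is the push direction
- plunger (a joint): travel of the brass sprung plunger in m, 0 = fully out, grows as it is pushed in along the jig's +x, limit 0.022. At 0 its tip stands 15 mm proud of the stop faces; it reads 0.015 when the blank is home. The spring pushes back with 4 N at 0, rising by 0.4 N per mm, so 10 N with the blank home; any more push goes into the stop
- plunger_tip (a point): centre of the flat end of the brass plunger (14 mm diameter), on the channel centre line, 22 mm above the bed
- depth_dial (a joint): angle of the depth dial in rad, grows clockwise seen from above, range 0 to 2 pi; light friction (0.04 N m), stays where it is left. It starts between 0.3 and 0.7; the red mark lies a further 0.6 to 1.5 rad clockwise
- depth_dial_grip (a point): on the dial's axis, 52 mm above the bench, in the black bar that one grips: 42 mm long along this point's x, 14 mm wide along its y, from 29 to 59 mm above the bench. This point turns with the dial; the white pointer line on the bar lies towards its -x
- dial_pointer (a point): turns with the dial: point in line with the white pointer, 32 mm from the dial's axis (the -x side of the bar)
- dial_mark (a point): the red mark on the fixed white scale disc (92 mm diameter, under the dial) around the dial: point 32 mm from the dial's axis on the line of the mark. The pointer is at the mark when dial_pointer and dial_mark meet. How far round the mark lies varies
- dial_scale: fixed white scale disc with black ticks, 92 mm diameter, 3 mm thick; origin on the dial's axis at its underside, 12 mm above the bench; the red mark lies towards its -x
- blank: loose black wooden blank, round tail, bare-metal nose: 70 mm long (x -35 to +35), 40 wide (y), 44 high, 0.11 to 0.22 kg; origin at the centre of its underside, x towards the nose, z up. Sides flat from x = -15 to +35 mm: grip across y there. It starts flat on the bench left or right of the jig, nose away from the robot, turned up to 0.7 rad
- blank_nose (a point): centre of the blank's metal nose face: 35 mm from the origin along x, 22 mm above its underside
- tin: bystander: open steel tin of brass screws, 90 x 70 x 28 mm, on the other side of the jig from the blank; origin at the centre of its underside
- glue: bystander: yellow glue bottle, 56 mm diameter, 130 mm high, far right; origin at the centre of its underside
- drill: bystander: red and black cordless drill lying on its side, about 240 x 200 x 60 mm, far left, bit pointing away to the left; origin under the middle of its motor body
There are look-alikes about, which are no part of the job. Of the things that look like the blank, the smaller one is meant.

How it is judged:
By the outcome, as a careful person would: the job done as asked, in the order asked, and still so for the second after the job is handed in, while the arm keeps its last pose, push and grip.
It also fails if it takes over 64 s, if anything falls off the work surface, if the arm or the gripper's body presses on something with over 40 N, if the wrist force passes 120 N, or if a joint passes its speed limit or range.

## Working session

There is one attempt and no reset: what is moved stays moved. The work goes in short steps, Python scripts to look and compute and a tool call to move; the robot and the scene stay as the last step left them, time stands still between calls to the robot, and variables do not carry over. Pictures are saved under pics/ and viewed, at most 10 in all, crops included, and the job is handed in when it is done.

Besides the shell and the picture viewer there is one more tool, called after "Emit:" as name([rows], argument=value, ...), one row to a line, values as JSON. step_arm: Moves the arm, as the interface text tells. Shifts and turns lie within -1 to 1; 1 stands for 0.1 m of shift or 90 degrees of turn. Its arguments: {"type":"object","properties":{"plan":{"type":"array"},"grip_force":{"type":"number"}},"required":["plan"]}

```bash
ls; mkdir -p pics; cat > h.py <<'E'
import numpy as np, cv2, pickle
from station import telemetry, viewer, ctrl
def K(p): return np.array([[p['fx'],0,p['cx']],[0,p['fy'],p['cy']],[0,0,1.]])
def shot(n,f):
    p=viewer.camera(n); cv2.imwrite('pics/%s.png'%f,p['img'][...,::-1]); pickle.dump(p,open(f+'.pkl','wb')); return p
def ray(p,uv):
    n=cv2.undistortPoints(np.array(uv,float).reshape(-1,1,2),K(p),np.array(p['dist'])).reshape(-1,2)
    R=np.array(p['R']);d=np.c_[n,np.ones(len(n))]@R; return -R.T@np.array(p['t']),d
def atz(p,uv,z):
    c,d=ray(p,uv); return c+d*((z-c[2])/d[:,2])[:,None]
def proj(p,X): return cv2.projectPoints(np.array(X,float).reshape(-1,3),cv2.Rodrigues(np.array(p['R']))[0],np.array(p['t'],float),K(p),np.array(p['dist']))[0].reshape(-1,2)
def cloud(p):
    h,w=p['z_map'].shape; u,v=np.meshgrid(np.arange(w),np.arange(h)); c,d=ray(p,np.c_[u.ravel(),v.ravel()])
    return (c+d*p['z_map'].reshape(-1,1)).reshape(h,w,3)
E
python3 - <<'E'
from h import *
print(ctrl.tcp_to_tips, telemetry.get_obs())
for n in ('top','scene'):
    p=shot(n,n+'0')
    print(n,'cam',-np.array(p['R']).T@p['t'],p['fx'])
    X=cloud(p)
    for t in ('jig','stop','plunger','depth_dial','dial_scale','blank','blank_nose','tin','glue','drill'):
        for r in viewer.recognise(t,p)[:4]:
            a=r['rect'];c=[(a[0]+a[2])/2,(a[1]+a[3])/2]
            print(t,round(r['score'],2),np.round(a),X[min(383,int(c[1])),min(511,int(c[0]))].round(3))
a=cv2.imread('pics/top0.png');b=cv2.imread('pics/scene0.png')
E
```

```text
pics
0.017 {'time_s': 0.0, 'qpos': array([-1.20362145e+00,  3.00464737e-01,  1.52157638e+00, -2.40863285e-05,
        1.32070661e+00, -6.66261862e-02]), 'joint_vel': array([ 0.00056843,  0.00128913, -0.00066553,  0.0008234 , -0.0004753 ,
        0.00048891]), 'tau': array([ 8.67233175e-04, -5.31812954e+01, -3.52737844e+01,  7.08105136e-02,
        2.44845764e-02, -9.45825741e-05]), 'ee_pos': array([ 0.23106877, -0.49883789,  0.2218918 ]), 'eef_rot': array([-3.14043859e+00, -5.36226918e-05,  4.33807010e-01]), 'force': array([ 0.76410284,  0.0115911 , -0.33815668]), 'moment': array([-0.01246896, -0.03178491, -0.01494975]), 'grip_force': 0.0, 'grip_width': 0.09367325963223247}
top cam [0.37489634 0.00888443 0.99551833] 385.66898291943346
jig 0.85 [194. 148. 307. 265.] [0.554 0.023 0.013]
stop 0.54 [266. 178. 288. 188.] [ 0.614 -0.042  0.039]
depth_dial 0.73 [212. 198. 230. 218.] [0.542 0.096 0.056]
depth_dial 0.51 [267. 175. 289. 190.] [ 0.614 -0.044  0.041]
dial_scale 0.78 [207. 191. 245. 226.] [0.544 0.084 0.029]
dial_scale 0.65 [216. 198. 234. 217.] [0.544 0.085 0.043]
blank 0.98 [12
[... 711 characters left out ...]
 [275. 178. 289. 194.] [0.567 0.085 0.058]
stop 0.31 [372. 189. 451. 266.] [0.784 0.38  0.001]
depth_dial 0.58 [274. 176. 288. 195.] [0.568 0.078 0.062]
dial_scale 0.77 [267. 187. 297. 202.] [0.57  0.085 0.024]
blank 0.67 [358. 129. 384. 167.] [ 1.31  -0.272  0.958]
blank 0.66 [330. 147. 353. 172.] [0.518 0.295 0.044]
blank_nose 0.96 [329. 146. 354. 173.] [0.518 0.295 0.044]
blank_nose 0.57 [357. 129. 383. 168.] [0.519 0.387 0.061]
tin 0.87 [124. 180. 171. 214.] [ 0.434 -0.274  0.004]
tin 0.44 [329. 148. 354. 175.] [0.525 0.292 0.043]
glue 0.58 [109. 264. 143. 314.] [ 0.754 -0.373  0.081]
glue 0.25 [273. 175. 290. 193.] [0.564 0.083 0.06 ]
drill 0.93 [371. 187. 440. 266.] [0.799 0.337 0.045]
```

View pics/top0.png

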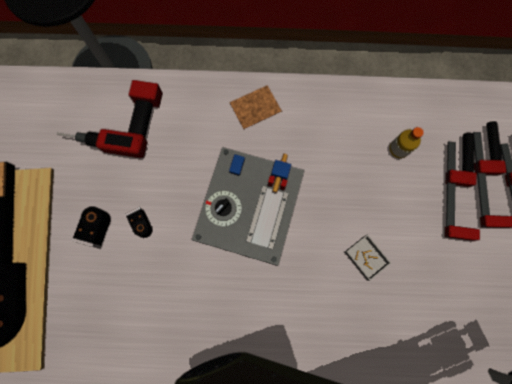

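View pics/scene0.png

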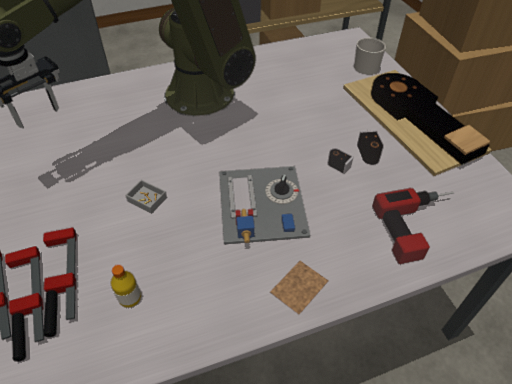

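```bash
python3 - <<'E'
from h import *
p=pickle.load(open('top0.pkl','rb'));q=pickle.load(open('scene0.pkl','rb'))
X=cloud(p)
# jig plate by height
z=X[...,2]; reg=np.zeros(z.shape,bool); reg[140:275,185:315]=1
m=(reg&(z>0.007)&(z<0.07)).astype(np.uint8); m=cv2.morphologyEx(m,cv2.MORPH_OPEN,np.ones((3,3)))
P=X[m>0]; Pj=P[np.abs(P[:,2]-.012)<.005]
r=cv2.minAreaRect((Pj[:,:2]*1000).astype(np.float32)); print('jig rect',r,cv2.boxPoints(r).round())
for name,box in (('small',(115,200,160,245)),('big',(65,200,115,252))):
    s=np.zeros(z.shape,bool); s[box[1]:box[3],box[0]:box[2]]=1
    for lo,hi in((.035,.08),):
        S=X[s&(z>lo)&(z<hi)]; 
        r=cv2.minAreaRect((S[:,:2]*1000).astype(np.float32)); print(name,np.median(S[:,2]),len(S),r)
c=lambda im,b,w,h:cv2.resize(im[b[1]:b[3],b[0]:b[2]],(w,h),interpolation=cv2.INTER_CUBIC)
t=cv2.convertScaleAbs(p['img'][...,::-1],alpha=1.4);s=q['img'][...,::-1]
a=c(t,(190,145,310,270),480,500)
b=c(t,(65,195,165,255),320,192)
d=c(s,(320,120,400,180),320,240)
mo=np.zeros((500,800,3),np.uint8);mo[:,:480]=a;mo[:192,480:]=b;mo[200:440,480:]=d
cv2.imwrite('pics/mosaic.png',mo)
E
```

```text
jig rect ((561.4659423828125, 26.026535034179688), (230.5424041748047, 261.0707702636719), 75.40375518798828) [[ 406.  -53.]
 [ 659. -118.]
 [ 717.  105.]
 [ 464.  170.]]
small 0.04429044803234461 448 ((498.78741455078125, 300.4965515136719), (70.45100402832031, 40.550376892089844), 29.830270767211914)
big 0.06037976999883021 938 ((485.958251953125, 414.8397216796875), (56.43477249145508, 95.1207275390625), 77.29998779296875)
```

View pics/mosaic.png

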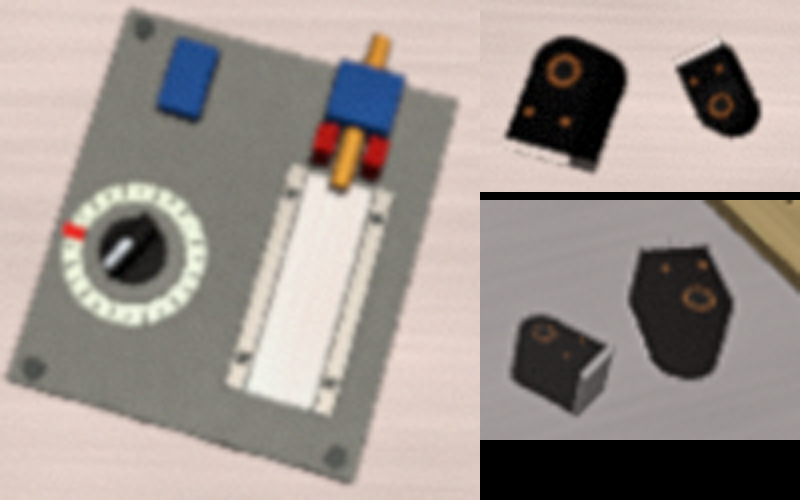

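```bash
cat > dial.py <<'E'
from h import *
def dial(p,c,yaw=None):
    X=cloud(p); I=p['img'].astype(int)
    c0=proj(p,[[c[0],c[1],.03]])[0]; v,u=np.mgrid[:384,:512]; near=np.hypot(u-c0[0],v-c0[1])<26
    red=near&(I[...,0]>120)&(I[...,1]<90)&(I[...,2]<90)
    M=atz(p,np.c_[u[red],v[red]],.015); w=(I[...,0]-I[...,1])[red]
    M=(M*w[:,None]).sum(0)/w.sum()
    W=atz(p,np.c_[u[near],v[near]],.059)[:,:2]; br=I.sum(2)[near]; inn=(np.hypot(*(W-c[:2]).T)<.024)&(br>300)
    Q=W[inn].mean(0)
    B=X[near&(X[...,2]>.05)&(X[...,2]<.065)]
    r=cv2.minAreaRect((B[:,:2]*1000).astype(np.float32))
    e=np.linalg.eigh(np.cov(B[:,:2].T))[1][:,1]
    am=np.arctan2(*(M[:2]-c[:2])[::-1]);ap=np.arctan2(*(Q-c[:2])[::-1])
    print('mark',M,red.sum(),am,'ptr',Q,inn.sum(),ap,'bar',r,np.arctan2(e[1],e[0]),'cw to go',(ap-am)%(2*np.pi))
E
python3 - <<'E'
from dial import *
for n in('top0','scene0'):
    p=pickle.load(open(n+'.pkl','rb')); dial(p,np.array([.5476,.0916]))
p=pickle.load(open('top0.pkl','rb'))
I=p['img'].astype(int);X=cloud(p)
# scale disc centre
m=(np.abs(X[...,2]-.015)<.004)&(I.min(2)>150); m[:, :200]=0;m[:,250:]=0;m[:185]=0;m[232:]=0
v,u=np.nonzero(m);W=atz(p,np.c_[u,v],.015)[:,:2];print('scale',cv2.minEnclosingCircle((W*1000).astype(np.float32)), cv2.fitEllipse(cv2.convexHull((W*1000).astype(np.float32))))
# red posts
m=(I[...,0]>110)&(I[...,1]<80)&(I[...,2]<80);m[:170]=0;m[195:]=0;m[:,:260]=0;m[:,295:]=0
S=X[m];S=S[S[:,2]>.05];print('posts',len(S),cv2.minAreaRect((S[:,:2]*1000).astype(np.float32)))
E
```

```text
mark [0.56024664 0.13216592 0.015     ] 18 1.2685900324803596 ptr [0.54773001 0.09870766] 25 1.5525069458860452 bar ((546.8797607421875, 92.01614379882812), (15.03502082824707, 42.37199020385742), 50.532081604003906) 2.4511407100171954 cw to go 0.2839169134056856
mark [0.56284092 0.13275088 0.015     ] 11 1.216093690983955 ptr [0.54320396 0.09202493] 93 3.0452298841462335 bar ((550.6159057617188, 89.37935638427734), (14.035710334777832, 41.027503967285156), 49.86920928955078) 2.4558156835032747 cw to go 1.8291361931622785
scale ((546.1250610351562, 91.71508026123047), 43.485591888427734) ((546.1367797851562, 91.90518951416016), (84.27554321289062, 84.88700866699219), 76.23281860351562)
posts 41 ((613.2344970703125, -44.15296936035156), (43.04062271118164, 13.270733833312988), 76.0077896118164)
```

The two candidates in the top view are the small black piece at px (139,223), measured 70x40x44 mm with its white metal nose up-left, and the larger one at px (92,227), about 95x56x60 mm. The small one matches the description. In the mosaic the dial's white line points down-left (bar at 2.45 rad) and the red mark is at 1.25 rad, so it needs about 1.2 rad clockwise.

I'll move above the dial now.

Emit:
step_arm([
  {"dx": 0.38, "dy": -0.29, "claw": 0},
  {"dx": 0.38, "dy": -0.29, "claw": 0},
  {"dx": 0.38, "dy": -0.29, "claw": 0},
  {"dx": 0.38, "dy": -0.29, "claw": 0},
  {"dx": 0.38, "dy": -0.29, "claw": 0},
  {"dx": 0.38, "dy": -0.29, "claw": 0},
  {"dx": 0.38, "dy": -0.29, "claw": 0},
  {"dx": 0.38, "dy": -0.29, "claw": 0},
  {"dx": 0.38, "dy": -0.29, "claw": 0},
  {"dx": 0.38, "dy": -0.29, "claw": 0},
], grip_force=30)

```text
$.plan[0]: bad value
```

Emit:
step_arm([
  {"rz": -0.09, "claw": 0},
  {"rz": -0.09, "claw": 0},
  {"rz": -0.09, "claw": 0},
  {"rz": -0.09, "claw": 0},
  {"rz": -0.09, "claw": 0},
  {"rz": -0.09, "claw": 0},
  {"rz": -0.09, "claw": 0},
  {"rz": -0.09, "claw": 0},
  {"rz": -0.09, "claw": 0},
  {"rz": -0.09, "claw": 0},
])

```text
$.plan[0]: bad value
```

Emit:
step_arm([
  {"dx": 0.38, "dy": -0.29, "dz": 0, "rx": 0, "ry": 0, "rz": 0, "claw": 0},
  {"dx": 0.38, "dy": -0.29, "dz": 0, "rx": 0, "ry": 0, "rz": 0, "claw": 0},
  {"dx": 0.38, "dy": -0.29, "dz": 0, "rx": 0, "ry": 0, "rz": 0, "claw": 0},
  {"dx": 0.38, "dy": -0.29, "dz": 0, "rx": 0, "ry": 0, "rz": 0, "claw": 0},
  {"dx": 0.38, "dy": -0.29, "dz": 0, "rx": 0, "ry": 0, "rz": 0, "claw": 0},
  {"dx": 0.38, "dy": -0.29, "dz": 0, "rx": 0, "ry": 0, "rz": 0, "claw": 0},
  {"dx": 0.38, "dy": -0.29, "dz": 0, "rx": 0, "ry": 0, "rz": 0, "claw": 0},
  {"dx": 0.38, "dy": -0.29, "dz": 0, "rx": 0, "ry": 0, "rz": 0, "claw": 0},
  {"dx": 0.38, "dy": -0.29, "dz": 0, "rx": 0, "ry": 0, "rz": 0, "claw": 0},
  {"dx": 0.38, "dy": -0.29, "dz": 0, "rx": 0, "ry": 0, "rz": 0, "claw": 0},
], grip_force=30)

```text
time_s: 2.1
ee_pos: [0.4547, -0.0742, 0.2228]
eef_rot: [3.141, -0.001, 0.434]
force: [1.0, -0.0, 0.5]
grip_width: 0.0941
grip_force: 0.0
```

Emit:
step_arm([
  {"dx": 0, "dy": 0, "dz": 0, "rx": 0, "ry": 0, "rz": -0.09, "claw": 0},
  {"dx": 0, "dy": 0, "dz": 0, "rx": 0, "ry": 0, "rz": -0.09, "claw": 0},
  {"dx": 0, "dy": 0, "dz": 0, "rx": 0, "ry": 0, "rz": -0.09, "claw": 0},
  {"dx": 0, "dy": 0, "dz": 0, "rx": 0, "ry": 0, "rz": -0.09, "claw": 0},
  {"dx": 0, "dy": 0, "dz": 0, "rx": 0, "ry": 0, "rz": -0.09, "claw": 0},
  {"dx": 0, "dy": 0, "dz": 0, "rx": 0, "ry": 0, "rz": -0.09, "claw": 0},
  {"dx": 0, "dy": 0, "dz": 0, "rx": 0, "ry": 0, "rz": -0.09, "claw": 0},
  {"dx": 0, "dy": 0, "dz": 0, "rx": 0, "ry": 0, "rz": -0.09, "claw": 0},
  {"dx": 0, "dy": 0, "dz": 0, "rx": 0, "ry": 0, "rz": -0.09, "claw": 0},
  {"dx": 0, "dy": 0, "dz": 0, "rx": 0, "ry": 0, "rz": -0.09, "claw": 0},
])

```text
time_s: 3.1
ee_pos: [0.4541, -0.0762, 0.2225]
eef_rot: [3.141, 0.0, 1.853]
force: [0.4, 0.4, 0.1]
grip_width: 0.0936
grip_force: 0.0
```

Emit:
step_arm([
  {"dx": 0, "dy": 0, "dz": 0, "rx": 0, "ry": 0, "rz": -0.0953, "claw": 0},
  {"dx": 0, "dy": 0, "dz": 0, "rx": 0, "ry": 0, "rz": -0.0953, "claw": 0},
  {"dx": 0, "dy": 0, "dz": 0, "rx": 0, "ry": 0, "rz": -0.0953, "claw": 0},
  {"dx": 0, "dy": 0, "dz": 0, "rx": 0, "ry": 0, "rz": -0.0953, "claw": 0},
  {"dx": 0.07, "dy": 0.378, "dz": 0.1, "rx": 0, "ry": 0, "rz": 0, "claw": 0},
  {"dx": 0.07, "dy": 0.378, "dz": 0.2, "rx": 0, "ry": 0, "rz": 0, "claw": 0},
  {"dx": 0.07, "dy": 0.378, "dz": 0.2, "rx": 0, "ry": 0, "rz": 0, "claw": 0},
  {"dx": 0.07, "dy": 0.378, "dz": 0.2, "rx": 0, "ry": 0, "rz": 0, "claw": 0},
  {"dx": 0.07, "dy": 0.378, "dz": 0.1, "rx": 0, "ry": 0, "rz": 0, "claw": 0.3},
  {"dx": 0, "dy": 0, "dz": 0, "rx": 0, "ry": 0, "rz": 0, "claw": 0.4},
])

```text
time_s: 4.1
ee_pos: [0.5487, 0.0944, 0.1405]
eef_rot: [-3.14, -0.002, 2.449]
force: [-1.0, -0.6, -0.6]
grip_width: 0.0814
grip_force: 0.0
```

Emit:
step_arm([
  {"dx": 0, "dy": 0, "dz": 0.2, "rx": 0, "ry": 0, "rz": 0, "claw": 0.4},
  {"dx": 0, "dy": 0, "dz": 0.2, "rx": 0, "ry": 0, "rz": 0, "claw": 0.4},
  {"dx": 0, "dy": 0, "dz": 0.1, "rx": 0, "ry": 0, "rz": 0, "claw": 0.4},
  {"dx": 0, "dy": 0, "dz": 0, "rx": 0, "ry": 0, "rz": 0, "claw": 0.4},
])

```text
time_s: 4.5
ee_pos: [0.5477, 0.091, 0.0916]
eef_rot: [-3.14, -0.001, 2.446]
force: [0.5, -0.2, 0.2]
grip_width: 0.0565
grip_force: 0.0
```

Emit:
step_arm([
  {"dx": 0, "dy": 0, "dz": 0.15, "rx": 0, "ry": 0, "rz": 0, "claw": 0.4},
  {"dx": 0, "dy": 0, "dz": 0.15, "rx": 0, "ry": 0, "rz": 0, "claw": 0.4},
  {"dx": 0, "dy": 0, "dz": 0.09, "rx": 0, "ry": 0, "rz": 0, "claw": 0.4},
  {"dx": 0, "dy": 0, "dz": 0, "rx": 0, "ry": 0, "rz": 0, "claw": 0.7},
  {"dx": 0, "dy": 0, "dz": 0, "rx": 0, "ry": 0, "rz": 0, "claw": 1},
  {"dx": 0, "dy": 0, "dz": 0, "rx": 0, "ry": 0, "rz": 0, "claw": 1},
  {"dx": 0, "dy": 0, "dz": 0, "rx": 0, "ry": 0, "rz": 0, "claw": 1},
  {"dx": 0, "dy": 0, "dz": 0, "rx": 0, "ry": 0, "rz": 0, "claw": 1},
], grip_force=15)

```text
time_s: 5.3
ee_pos: [0.5484, 0.0914, 0.0538]
eef_rot: [3.141, 0.0, 2.446]
force: [0.4, -0.1, -0.1]
grip_width: 0.0196
grip_force: 0.0
```

Emit:
step_arm([
  {"dx": 0, "dy": 0, "dz": 0, "rx": 0, "ry": 0, "rz": 0, "claw": 1},
  {"dx": 0, "dy": 0, "dz": 0, "rx": 0, "ry": 0, "rz": 0, "claw": 1},
  {"dx": 0, "dy": 0, "dz": 0, "rx": 0, "ry": 0, "rz": 0, "claw": 1},
])

```text
time_s: 5.6
ee_pos: [0.5489, 0.0918, 0.0538]
eef_rot: [3.14, 0.001, 2.446]
force: [4.1, 4.3, -0.3]
grip_width: 0.0138
grip_force: 15.0
```

Emit:
step_arm([
  {"dx": 0, "dy": 0.015, "dz": 0, "rx": 0, "ry": 0, "rz": 0, "claw": 1},
  {"dx": 0, "dy": 0, "dz": 0, "rx": 0, "ry": 0, "rz": 0.09, "claw": 1},
  {"dx": 0, "dy": 0, "dz": 0, "rx": 0, "ry": 0, "rz": 0.09, "claw": 1},
  {"dx": 0, "dy": 0, "dz": 0, "rx": 0, "ry": 0, "rz": 0.09, "claw": 1},
  {"dx": 0, "dy": 0, "dz": 0, "rx": 0, "ry": 0, "rz": 0.09, "claw": 1},
  {"dx": 0, "dy": 0, "dz": 0, "rx": 0, "ry": 0, "rz": 0.09, "claw": 1},
  {"dx": 0, "dy": 0, "dz": 0, "rx": 0, "ry": 0, "rz": 0.09, "claw": 1},
  {"dx": 0, "dy": 0, "dz": 0, "rx": 0, "ry": 0, "rz": 0.09, "claw": 1},
  {"dx": 0, "dy": 0, "dz": 0, "rx": 0, "ry": 0, "rz": 0.09, "claw": 1},
  {"dx": 0, "dy": 0, "dz": 0, "rx": 0, "ry": 0, "rz": 0.038, "claw": 1},
])

```text
time_s: 6.6
ee_pos: [0.5474, 0.0916, 0.0537]
eef_rot: [-3.137, 0.003, 1.25]
force: [-17.6, -7.4, 17.1]
grip_width: 0.0134
grip_force: 15.0
```

Emit:
step_arm([
  {"dx": 0, "dy": 0, "dz": 0, "rx": 0, "ry": 0, "rz": 0, "claw": 1},
  {"dx": 0, "dy": 0, "dz": 0, "rx": 0, "ry": 0, "rz": 0, "claw": 1},
])

```text
time_s: 6.8
ee_pos: [0.5474, 0.0917, 0.0537]
eef_rot: [-3.137, 0.003, 1.256]
force: [-16.9, -6.9, 15.0]
grip_width: 0.0138
grip_force: 15.0
```

Emit:
step_arm([
  {"dx": 0, "dy": 0, "dz": 0, "rx": 0, "ry": 0, "rz": 0, "claw": 0.5},
  {"dx": 0, "dy": 0, "dz": 0, "rx": 0, "ry": 0, "rz": 0, "claw": 0.3},
  {"dx": 0, "dy": 0, "dz": 0, "rx": 0, "ry": 0, "rz": 0, "claw": 0.3},
  {"dx": 0, "dy": 0, "dz": -0.1, "rx": 0, "ry": 0, "rz": 0, "claw": 0.3},
  {"dx": 0, "dy": 0, "dz": -0.3, "rx": 0, "ry": 0, "rz": 0, "claw": 0.2},
  {"dx": 0, "dy": 0, "dz": -0.4, "rx": 0, "ry": 0, "rz": 0, "claw": 0},
  {"dx": 0, "dy": 0, "dz": -0.3, "rx": 0, "ry": 0, "rz": 0, "claw": 0},
])

```text
time_s: 7.5
ee_pos: [0.5496, 0.0926, 0.1664]
eef_rot: [3.14, -0.001, 1.256]
force: [-0.1, 0.5, -0.2]
grip_width: 0.0666
grip_force: 0.0
```

Emit:
step_arm([
  {"dx": 0.37, "dy": -0.22, "dz": 0, "rx": 0, "ry": 0, "rz": 0, "claw": 0},
  {"dx": 0.37, "dy": -0.22, "dz": 0, "rx": 0, "ry": 0, "rz": 0, "claw": 0},
  {"dx": 0.37, "dy": -0.22, "dz": 0, "rx": 0, "ry": 0, "rz": 0, "claw": 0},
  {"dx": 0.37, "dy": -0.22, "dz": 0, "rx": 0, "ry": 0, "rz": 0, "claw": 0},
  {"dx": 0.37, "dy": -0.22, "dz": 0, "rx": 0, "ry": 0, "rz": 0.093, "claw": 0},
  {"dx": 0, "dy": 0, "dz": 0, "rx": 0, "ry": 0, "rz": 0.093, "claw": 0},
  {"dx": 0, "dy": 0, "dz": 0, "rx": 0, "ry": 0, "rz": 0.093, "claw": 0},
  {"dx": 0, "dy": 0, "dz": 0, "rx": 0, "ry": 0, "rz": 0.093, "claw": 0},
  {"dx": 0, "dy": 0, "dz": 0, "rx": 0, "ry": 0, "rz": 0.093, "claw": 0},
  {"dx": 0, "dy": 0, "dz": 0, "rx": 0, "ry": 0, "rz": 0, "claw": 0},
])

```text
time_s: 8.5
ee_pos: [0.5021, 0.3026, 0.1641]
eef_rot: [3.142, -0.001, 0.523]
force: [-0.1, 0.2, -0.2]
grip_width: 0.094
grip_force: 0.0
```

```bash
python3 - <<'E'
from dial import *
p=shot('top','top1');q=shot('scene','scene1')
for x in(p,q): dial(x,np.array([.547,.0918]))
X=cloud(p)
ws=[]
mo=np.zeros((480,800,3),np.uint8)
for i,x in enumerate((p,q)):
    c=proj(x,[[.547,.092,.03]])[0].astype(int); im=x['img'][c[1]-30:c[1]+30,c[0]-25:c[0]+25,::-1]
    mo[:,i*400:i*400+400]=cv2.resize(cv2.convertScaleAbs(im,alpha=1.4),(400,480),interpolation=cv2.INTER_CUBIC)
cv2.imwrite('pics/dial1.png',mo)
print(telemetry.get_obs()['ee_pos'],telemetry.get_obs()['eef_rot'])
E
```

```text
mark [0.55994067 0.13236127 0.015     ] 18 1.2619644490272668 ptr [0.55797983 0.09791016] 56 0.5078118198390803 bar ((547.3748779296875, 91.85769653320312), (42.33415603637695, 14.509950637817383), 71.06120300292969) 1.2524597576975942 cw to go 5.5290326779914
mark [0.56282348 0.13275154 0.015     ] 11 1.202072990818024 ptr [0.53896733 0.09662183] 77 2.600969274513859 bar ((550.380859375, 90.31326293945312), (42.05272674560547, 16.10044288635254), 66.46197509765625) 1.2231907385992542 cw to go 1.3988962836958347
[0.50203714 0.30253784 0.16390801] [-3.14159175e+00 -4.36141377e-04  5.29690164e-01]
```

View pics/dial1.png

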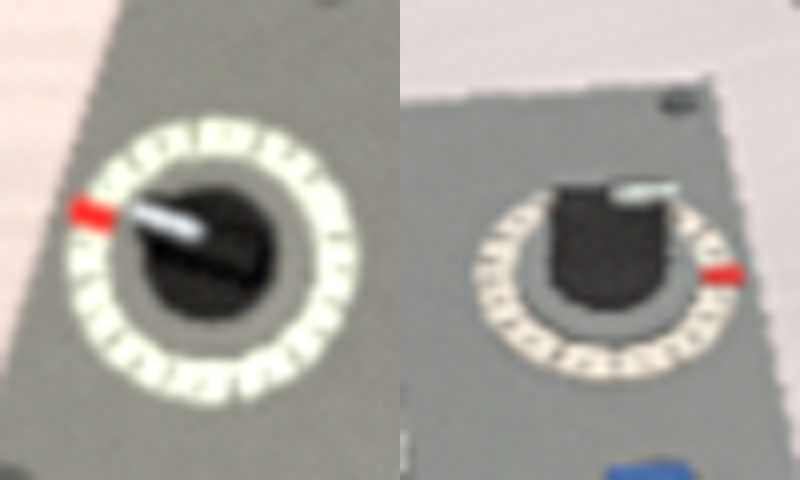

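Emit:
step_arm([
  {"dx": -0.04, "dy": 0, "dz": 0, "rx": 0, "ry": 0, "rz": 0.006, "claw": 0.2},
  {"dx": 0, "dy": 0, "dz": 0.3, "rx": 0, "ry": 0, "rz": 0, "claw": 0.25},
  {"dx": 0, "dy": 0, "dz": 0.3, "rx": 0, "ry": 0, "rz": 0, "claw": 0.25},
  {"dx": 0, "dy": 0, "dz": 0.2, "rx": 0, "ry": 0, "rz": 0, "claw": 0.25},
  {"dx": 0, "dy": 0, "dz": 0, "rx": 0, "ry": 0, "rz": 0, "claw": 0.25},
  {"dx": 0, "dy": 0, "dz": 0, "rx": 0, "ry": 0, "rz": 0, "claw": 0.25},
])

```text
time_s: 9.2
ee_pos: [0.4987, 0.3005, 0.0842]
eef_rot: [3.142, -0.0, 0.517]
force: [-0.1, -0.2, 0.9]
grip_width: 0.0706
grip_force: 0.0
```

Emit:
step_arm([
  {"dx": 0, "dy": 0, "dz": 0.2, "rx": 0, "ry": 0, "rz": 0, "claw": 0.25},
  {"dx": 0, "dy": 0, "dz": 0.2, "rx": 0, "ry": 0, "rz": 0, "claw": 0.25},
  {"dx": 0, "dy": 0, "dz": 0.14, "rx": 0, "ry": 0, "rz": 0, "claw": 0.25},
  {"dx": 0, "dy": 0, "dz": 0, "rx": 0, "ry": 0, "rz": 0, "claw": 0.25},
  {"dx": 0, "dy": 0, "dz": 0, "rx": 0, "ry": 0, "rz": 0, "claw": 0.6},
  {"dx": 0, "dy": 0, "dz": 0, "rx": 0, "ry": 0, "rz": 0, "claw": 0.8},
  {"dx": 0, "dy": 0, "dz": 0, "rx": 0, "ry": 0, "rz": 0, "claw": 0.8},
  {"dx": 0, "dy": 0, "dz": 0, "rx": 0, "ry": 0, "rz": 0, "claw": 0.8},
  {"dx": 0, "dy": 0, "dz": 0, "rx": 0, "ry": 0, "rz": 0, "claw": 0.8},
], grip_force=40)

```text
time_s: 10.1
ee_pos: [0.4988, 0.3006, 0.03]
eef_rot: [-3.142, -0.001, 0.516]
force: [-0.7, -0.0, 4.7]
grip_width: 0.0399
grip_force: 40.0
```

```bash
python3 - <<'E'
from h import *
for n in('top0','top1'):
    p=pickle.load(open(n+'.pkl','rb'));X=cloud(p)
    c=np.array([.5615,.026]);R=np.array([[.9677,.2521],[-.2521,.9677]])
    J=(X[...,:2]-c)@R   # jig coords
    s=(np.abs(X[...,2]-.021)<.003)&(np.abs(J[...,1]+.055)<.045)&(J[...,0]<.06)&(J[...,0]>-.11)
    r=cv2.minAreaRect((J[s]*1000).astype(np.float32));print('strips',s.sum(),r)
    for sg in(-1,1):
        t=s&(sg*(J[...,1]+.055)>.015); P=J[t]; f=np.polyfit(P[:,0],P[:,1],1);print(sg,t.sum(),f, P[:,0].min(),P[:,0].max())
    I=p['img'].astype(int);red=(I[...,0]>1.8*I[...,1])&(I[...,0]>1.8*I[...,2])&(I[...,0]>70)&(np.abs(J[...,1]+.055)<.04)&(X[...,2]>.03)
    v,u=np.nonzero(red);W=(atz(p,np.c_[u,v],.056)[:,:2]-c)@R;print('posts top',W.min(0),W.max(0),np.percentile(W,[5,95],axis=0))
E
```

```text
strips 495 ((-17.755233764648438, -55.179203033447266), (155.3227081298828, 70.04826354980469), 0.029366154223680496)
-1 248 [-8.95642532e-05 -8.40948505e-02] -0.0954020005942609 0.05416754921032388
1 242 [ 0.00102112 -0.02634359] -0.09528744492163146 0.0598965908039704
posts top [ 0.03178662 -0.63608924] [0.28827978 0.36012081] [[ 0.05942817 -0.5646414 ]
 [ 0.13358799 -0.03236132]]
strips 494 ((-17.661697387695312, -58.3514289855957), (155.1422119140625, 75.93720245361328), 0.13243187963962555)
-1 243 [ 0.00059722 -0.08420263] -0.09494382373334347 0.05931397238479081
1 243 [-0.00160599 -0.02643735] -0.09531362658234163 0.059832439995105145
posts top [ 0.03133314 -0.63923955] [0.26345699 0.41435364] [[ 0.05824359 -0.51706122]
 [ 0.09603569  0.32531653]]
```

Emit:
step_arm([
  {"dx": 0, "dy": 0, "dz": -0.2, "rx": 0, "ry": 0, "rz": 0, "claw": 0.8},
  {"dx": 0, "dy": 0, "dz": -0.3, "rx": 0, "ry": 0, "rz": 0, "claw": 0.8},
  {"dx": 0, "dy": 0, "dz": -0.3, "rx": 0, "ry": 0, "rz": 0, "claw": 0.8},
  {"dx": 0, "dy": 0, "dz": -0.3, "rx": 0, "ry": 0, "rz": 0, "claw": 0.8},
  {"dx": 0, "dy": 0, "dz": 0, "rx": 0, "ry": 0, "rz": 0, "claw": 0.8},
])

```text
time_s: 10.6
ee_pos: [0.4999, 0.3012, 0.1434]
eef_rot: [3.141, -0.006, 0.516]
force: [-0.7, -0.5, -1.4]
grip_width: 0.0398
grip_force: 40.0
```

Emit:
step_arm([
  {"dx": -0.193, "dy": 0.346, "dz": 0, "rx": 0, "ry": 0, "rz": 0, "claw": 0.8},
  {"dx": -0.193, "dy": 0.346, "dz": 0, "rx": 0, "ry": 0, "rz": 0, "claw": 0.8},
  {"dx": -0.193, "dy": 0.346, "dz": 0, "rx": 0, "ry": 0, "rz": 0, "claw": 0.8},
  {"dx": -0.193, "dy": 0.346, "dz": 0, "rx": 0, "ry": 0, "rz": 0, "claw": 0.8},
  {"dx": -0.193, "dy": 0.346, "dz": 0, "rx": 0, "ry": 0, "rz": 0, "claw": 0.8},
  {"dx": -0.193, "dy": 0.346, "dz": 0, "rx": 0, "ry": 0, "rz": 0, "claw": 0.8},
  {"dx": -0.193, "dy": 0.346, "dz": 0, "rx": 0, "ry": 0, "rz": 0, "claw": 0.8},
  {"dx": -0.193, "dy": 0.346, "dz": 0, "rx": 0, "ry": 0, "rz": 0, "claw": 0.8},
])

```text
time_s: 11.4
ee_pos: [0.5, -0.018, 0.1383]
eef_rot: [-3.141, 0.001, 0.516]
force: [-0.0, 0.0, -1.9]
grip_width: 0.0396
grip_force: 40.0
```

Emit:
step_arm([
  {"dx": 0, "dy": 0, "dz": 0, "rx": 0, "ry": 0, "rz": 0.082, "claw": 0.8},
  {"dx": 0, "dy": 0, "dz": 0, "rx": 0, "ry": 0, "rz": 0.082, "claw": 0.8},
  {"dx": 0, "dy": 0, "dz": 0, "rx": 0, "ry": 0, "rz": 0.082, "claw": 0.8},
  {"dx": 0, "dy": 0, "dz": 0, "rx": 0, "ry": 0, "rz": 0.082, "claw": 0.8},
  {"dx": 0, "dy": 0, "dz": 0, "rx": 0, "ry": 0, "rz": 0.082, "claw": 0.8},
  {"dx": 0, "dy": 0, "dz": 0, "rx": 0, "ry": 0, "rz": 0.08, "claw": 0.8},
  {"dx": 0, "dy": 0, "dz": 0, "rx": 0, "ry": 0, "rz": 0, "claw": 0.8},
  {"dx": 0, "dy": 0, "dz": 0, "rx": 0, "ry": 0, "rz": 0, "claw": 0.8},
])

```text
time_s: 12.2
ee_pos: [0.5004, -0.0164, 0.1387]
eef_rot: [3.141, 0.001, -0.25]
force: [0.1, -0.3, -2.2]
grip_width: 0.0397
grip_force: 40.0
```

Emit:
step_arm([
  {"dx": 0, "dy": -0.012, "dz": 0.15, "rx": 0, "ry": 0, "rz": 0.003, "claw": 0.8},
  {"dx": 0, "dy": 0, "dz": 0.25, "rx": 0, "ry": 0, "rz": 0, "claw": 0.8},
  {"dx": 0, "dy": 0, "dz": 0.2, "rx": 0, "ry": 0, "rz": 0, "claw": 0.8},
  {"dx": 0, "dy": 0, "dz": 0.15, "rx": 0, "ry": 0, "rz": 0, "claw": 0.8},
  {"dx": 0, "dy": 0, "dz": 0, "rx": 0, "ry": 0, "rz": 0, "claw": 0.8},
  {"dx": 0, "dy": 0, "dz": 0, "rx": 0, "ry": 0, "rz": 0, "claw": 0.8},
])

```text
time_s: 12.8
ee_pos: [0.5011, -0.0153, 0.0646]
eef_rot: [3.142, 0.0, -0.257]
force: [1.2, -0.9, -1.6]
grip_width: 0.0397
grip_force: 40.0
```

```bash
python3 - <<'E'
from h import *
p=shot('scene','scene2');q=shot('top','top2')
a=cv2.resize(p['img'][150:260,200:320,::-1],(400,366),interpolation=cv2.INTER_CUBIC)
b=cv2.resize(q['img'][145:270,190:310,::-1],(400,416),interpolation=cv2.INTER_CUBIC)
m=np.zeros((416,800,3),np.uint8);m[:366,:400]=a;m[:,400:]=b
cv2.imwrite('pics/pre.png',cv2.convertScaleAbs(m,alpha=1.4)); print(telemetry.get_obs()['ee_pos'])
E
```

```text
[ 0.50150166 -0.01532887  0.06529608]
```

View pics/pre.png

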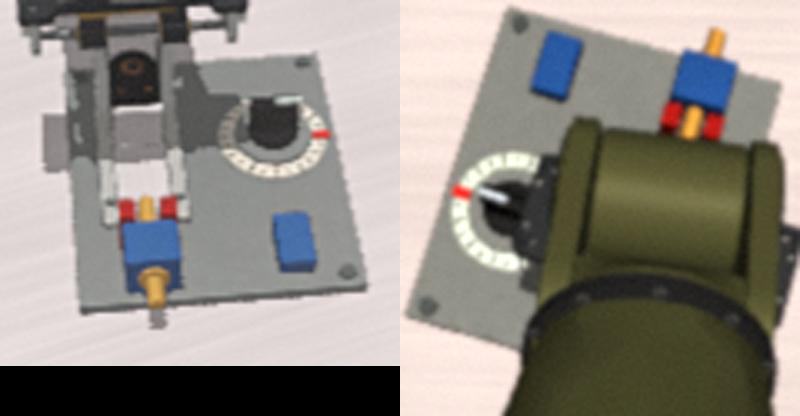

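The left crop shows the blank in the jaws at (130,80), its bare nose at (140,135) facing the plunger and lined up between the guides. Now I'll lower it.

Emit:
step_arm([
  {"dx": 0, "dy": 0, "dz": 0.08, "rx": 0, "ry": 0, "rz": 0, "claw": 0.8},
  {"dx": 0, "dy": 0, "dz": 0.06, "rx": 0, "ry": 0, "rz": 0, "claw": 0.8},
  {"dx": 0, "dy": 0, "dz": 0.04, "rx": 0, "ry": 0, "rz": 0, "claw": 0.8},
  {"dx": 0, "dy": 0, "dz": 0.03, "rx": 0, "ry": 0, "rz": 0, "claw": 0.8},
  {"dx": 0, "dy": 0, "dz": 0, "rx": 0, "ry": 0, "rz": 0, "claw": 0.8},
  {"dx": 0, "dy": 0, "dz": 0, "rx": 0, "ry": 0, "rz": 0, "claw": 0.8},
])

```text
time_s: 13.5
ee_pos: [0.5011, -0.0153, 0.0435]
eef_rot: [-3.142, -0.0, -0.259]
force: [-0.5, 0.5, -2.9]
grip_width: 0.04
grip_force: 40.0
```

Emit:
step_arm([
  {"dx": 0, "dy": 0, "dz": 0.01, "rx": 0, "ry": 0, "rz": 0, "claw": 0.8},
  {"dx": 0, "dy": 0, "dz": 0.01, "rx": 0, "ry": 0, "rz": 0, "claw": 0.8},
  {"dx": 0, "dy": 0, "dz": 0, "rx": 0, "ry": 0, "rz": 0, "claw": 0.8},
  {"dx": 0, "dy": 0, "dz": 0, "rx": 0, "ry": 0, "rz": 0, "claw": 0.8},
])

```text
time_s: 13.9
ee_pos: [0.5012, -0.0153, 0.042]
eef_rot: [-3.142, -0.0, -0.259]
force: [-3.0, 0.2, 4.5]
grip_width: 0.0394
grip_force: 40.0
```

Emit:
step_arm([
  {"dx": 0.05, "dy": 0, "dz": 0, "rx": 0, "ry": 0, "rz": 0, "claw": 0.8},
  {"dx": 0.1, "dy": 0, "dz": 0, "rx": 0, "ry": 0, "rz": 0, "claw": 0.8},
  {"dx": 0.1, "dy": 0, "dz": 0, "rx": 0, "ry": 0, "rz": 0, "claw": 0.8},
  {"dx": 0.1, "dy": 0, "dz": 0, "rx": 0, "ry": 0, "rz": 0, "claw": 0.8},
  {"dx": 0.08, "dy": 0, "dz": 0, "rx": 0, "ry": 0, "rz": 0, "claw": 0.8},
  {"dx": 0, "dy": 0, "dz": 0, "rx": 0, "ry": 0, "rz": 0, "claw": 0.8},
  {"dx": 0, "dy": 0, "dz": 0, "rx": 0, "ry": 0, "rz": 0, "claw": 0.8},
], grip_force=55)

```text
time_s: 14.6
ee_pos: [0.5436, -0.0265, 0.042]
eef_rot: [-3.141, -0.003, -0.259]
force: [3.6, -0.7, 5.0]
grip_width: 0.0396
grip_force: 55.0
```

Emit:
step_arm([
  {"dx": 0.05, "dy": 0, "dz": 0, "rx": 0, "ry": 0, "rz": 0, "claw": 0.8},
  {"dx": 0.05, "dy": 0, "dz": 0, "rx": 0, "ry": 0, "rz": -0.002, "claw": 0.8},
  {"dx": 0.05, "dy": 0, "dz": 0, "rx": 0, "ry": 0, "rz": 0, "claw": 0.8},
  {"dx": 0, "dy": 0, "dz": 0, "rx": 0, "ry": 0, "rz": 0, "claw": 0.8},
  {"dx": 0, "dy": 0, "dz": 0, "rx": 0, "ry": 0, "rz": 0, "claw": 0.8},
])

```text
time_s: 15.1
ee_pos: [0.5568, -0.0299, 0.042]
eef_rot: [-3.142, 0.0, -0.255]
force: [-4.9, 1.0, 10.1]
grip_width: 0.0395
grip_force: 55.0
```

Emit:
step_arm([
  {"dx": 0.03, "dy": 0, "dz": 0, "rx": 0, "ry": 0, "rz": 0, "claw": 0.8},
  {"dx": 0.02, "dy": 0, "dz": 0, "rx": 0, "ry": 0, "rz": 0, "claw": 0.8},
  {"dx": 0, "dy": 0, "dz": 0, "rx": 0, "ry": 0, "rz": 0, "claw": 0.8},
  {"dx": 0, "dy": 0, "dz": 0, "rx": 0, "ry": 0, "rz": 0, "claw": 0.8},
])

```text
time_s: 15.5
ee_pos: [0.5605, -0.0308, 0.042]
eef_rot: [3.141, 0.004, -0.255]
force: [-14.7, 3.3, 18.1]
grip_width: 0.0397
grip_force: 55.0
```

Emit:
step_arm([
  {"dx": 0.02, "dy": 0, "dz": -0.005, "rx": 0, "ry": 0, "rz": 0, "claw": 0.8},
  {"dx": 0.02, "dy": 0, "dz": 0, "rx": 0, "ry": 0, "rz": 0, "claw": 0.8},
  {"dx": 0, "dy": 0, "dz": 0, "rx": 0, "ry": 0, "rz": 0, "claw": 0.8},
  {"dx": 0, "dy": 0, "dz": 0, "rx": 0, "ry": 0, "rz": 0, "claw": 0.8},
])

```text
time_s: 15.9
ee_pos: [0.5642, -0.0318, 0.042]
eef_rot: [3.141, 0.004, -0.255]
force: [-14.5, 3.3, 14.5]
grip_width: 0.0396
grip_force: 55.0
```

Emit:
step_arm([
  {"dx": 0.02, "dy": 0, "dz": 0, "rx": 0, "ry": 0, "rz": 0, "claw": 0.8},
  {"dx": 0, "dy": 0, "dz": 0, "rx": 0, "ry": 0, "rz": 0, "claw": 0.8},
  {"dx": 0, "dy": 0, "dz": 0, "rx": 0, "ry": 0, "rz": 0, "claw": 0.8},
])

```text
time_s: 16.2
ee_pos: [0.566, -0.0322, 0.042]
eef_rot: [3.141, 0.005, -0.255]
force: [-16.0, 3.3, 15.2]
grip_width: 0.0396
grip_force: 55.0
```

Emit:
step_arm([
  {"dx": 0.02, "dy": 0, "dz": 0, "rx": 0, "ry": 0, "rz": 0, "claw": 0.8},
  {"dx": 0, "dy": 0, "dz": 0, "rx": 0, "ry": 0, "rz": 0, "claw": 0.8},
  {"dx": 0, "dy": 0, "dz": 0, "rx": 0, "ry": 0, "rz": 0, "claw": 0.8},
])

```text
time_s: 16.5
ee_pos: [0.5678, -0.0327, 0.0421]
eef_rot: [3.141, 0.005, -0.255]
force: [-15.7, 3.8, 15.9]
grip_width: 0.0399
grip_force: 55.0
```

Emit:
step_arm([
  {"dx": 0.015, "dy": 0, "dz": 0, "rx": 0, "ry": 0, "rz": 0, "claw": 0.8},
  {"dx": 0, "dy": 0, "dz": 0, "rx": 0, "ry": 0, "rz": 0, "claw": 0.8},
  {"dx": 0, "dy": 0, "dz": 0, "rx": 0, "ry": 0, "rz": 0, "claw": 0.8},
])

```text
time_s: 16.8
ee_pos: [0.5691, -0.0331, 0.0421]
eef_rot: [3.141, 0.005, -0.255]
force: [-17.2, 4.5, 15.9]
grip_width: 0.04
grip_force: 55.0
```

Emit:
step_arm([
  {"dx": 0.015, "dy": 0, "dz": 0, "rx": 0, "ry": 0, "rz": 0, "claw": 0.8},
  {"dx": 0, "dy": 0, "dz": 0, "rx": 0, "ry": 0, "rz": 0, "claw": 0.8},
  {"dx": 0, "dy": 0, "dz": 0, "rx": 0, "ry": 0, "rz": 0, "claw": 0.8},
])

```text
time_s: 17.1
ee_pos: [0.5705, -0.0334, 0.0421]
eef_rot: [3.141, 0.005, -0.255]
force: [-18.2, 5.0, 17.7]
grip_width: 0.04
grip_force: 55.0
```

Emit:
step_arm([
  {"dx": 0.015, "dy": 0, "dz": 0, "rx": 0, "ry": 0, "rz": 0, "claw": 0.8},
  {"dx": 0, "dy": 0, "dz": 0, "rx": 0, "ry": 0, "rz": 0, "claw": 0.8},
  {"dx": 0, "dy": 0, "dz": 0, "rx": 0, "ry": 0, "rz": 0, "claw": 0.8},
])

```text
time_s: 17.4
ee_pos: [0.5712, -0.0336, 0.0421]
eef_rot: [3.141, 0.007, -0.255]
force: [-23.9, 6.7, 21.5]
grip_width: 0.0396
grip_force: 55.0
```

Emit:
step_arm([
  {"dx": 0.01, "dy": 0, "dz": -0.003, "rx": 0, "ry": 0, "rz": 0, "claw": 0.8},
  {"dx": 0, "dy": 0, "dz": 0, "rx": 0, "ry": 0, "rz": 0, "claw": 0.8},
  {"dx": 0, "dy": 0, "dz": 0, "rx": 0, "ry": 0, "rz": 0, "claw": 0.8},
  {"dx": 0, "dy": 0, "dz": 0, "rx": 0, "ry": 0, "rz": 0, "claw": 0.8},
])

```text
time_s: 17.8
ee_pos: [0.5713, -0.0336, 0.0421]
eef_rot: [3.141, 0.01, -0.255]
force: [-29.8, 8.3, 23.0]
grip_width: 0.0397
grip_force: 55.0
```

```bash
python3 - <<'E'
from h import *
p=shot('scene','scene3');q=shot('top','top3')
a=cv2.resize(p['img'][150:250,215:315,::-1],(500,500),interpolation=cv2.INTER_CUBIC)
b=cv2.resize(q['img'][150:250,240:300,::-1],(300,500),interpolation=cv2.INTER_CUBIC)
cv2.imwrite('pics/end.png',cv2.convertScaleAbs(np.hstack([a,b]),alpha=1.4)); o=telemetry.get_obs();print(o['ee_pos'],o['eef_rot'],o['force'],o['moment'])
E
```

```text
[ 0.57131957 -0.03354781  0.04206614] [ 3.14107158  0.00964718 -0.25492505] [-31.16464129   8.74891037  24.09109354] [1.49143922 4.95481766 0.08360777]
```

View pics/end.png

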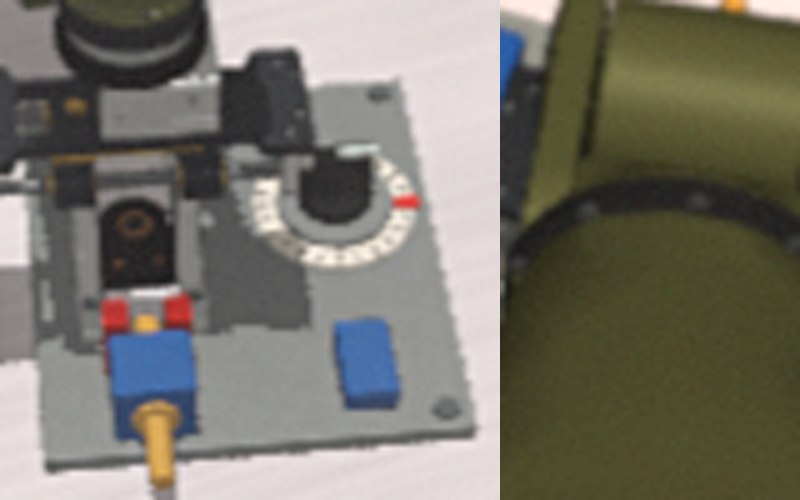

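Emit:
step_arm([
  {"dx": 0, "dy": 0, "dz": 0, "rx": 0, "ry": 0.005, "rz": 0, "claw": 0.8},
  {"dx": 0, "dy": 0, "dz": 0, "rx": 0, "ry": 0, "rz": 0, "claw": 0.8},
  {"dx": 0, "dy": 0, "dz": 0, "rx": 0, "ry": 0, "rz": 0, "claw": 0.8},
  {"dx": 0, "dy": 0, "dz": 0, "rx": 0, "ry": 0, "rz": 0, "claw": 0.8},
])

```text
time_s: 18.3
ee_pos: [0.5714, -0.0336, 0.042]
eef_rot: [3.141, 0.002, -0.255]
force: [-28.7, 7.5, 22.6]
grip_width: 0.0397
grip_force: 55.0
```

```bash
python3 -c "
from station import hand_in; print(hand_in())"
```

```text
the job is handed in; nothing more can be done
None
```

The dial's pointer stands at the red mark to within about 0.02 rad. The small blank is gripped and pushed firmly home, nose square on the red stop, the tin, glue and drill were left alone, and the job was handed in at about 18 s.

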